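# Slide the teal panel out of the leaning stack

## Robot

A 6-joint arm with a two-finger parallel gripper is mounted at the origin on the work surface. World frame = base frame: x ahead of the robot, y to its left, z up, the work surface at z = 0. Lengths are in m, angles in rad, forces in N, time in s.
With the tool pointing down it reaches from about 0.25 to 0.775 m from the base axis. Payload 8.9 kg.
Tool frame: the origin (TCP) lies on the mounting face of the last link; the fingertips stand bot.tcp_to_tips ahead of it and the grasp point (between the pads) lies 155 mm ahead of it (bot.tcp_to_tips is the distance from the TCP to the fingertips, in m); z points along the fingers, y is the line along which they close (so a half turn about z gives the same grasp; the last joint's range is limited). The gripper opens to 85 mm and grips with 20 to 120 N. Pads are 22 mm wide; open, the fingers measure 114 mm over their backs; the gripper's body (76 mm by 85 mm) begins 54 mm behind the grasp point. The pads swing forward as they close: fully open they stand 13 mm farther back than shut.
Start: joints at [-1.294, 0.291, -0.153, 1.127, 0, 1.431], TCP at [0.212, -0.48, 0.405] pointing down, gripper open.
Joint ranges: [-2.52, 2.52], [-0.91, 1.74], [-1.3, 1.37], [-1.96, 2.02], [-1.52, 1.47], [-3.14, 3.14]. Speed limits (rad/s): [2.22, 2.22, 2.79, 3.14, 3.14, 3.14].

## Interface

Orientations are given as a unit quaternion [x, y, z, w].
In Python, from plant import bot gives the robot as it stands. Calls block until the motion is done:
- bot.goto(position, orientation): joint-space move of the TCP to a pose.
- bot.movel(position, orientation=None, v=0.15, max_force=None): straight line of the TCP; orientation=None keeps the orientation; v is the mean speed in m/s. With max_force (N) it stops when the force on the tool has changed by that much, and returns True; else False.
- bot.move_j(angles): joint-space move.
- bot.let_go() and bot.gripper_close(grasp_force=None): open the fingers fully, or close them until they stop; grasp_force is the grip in N (None keeps the last).
- bot.wait(seconds).
- bot.inverse_kinematics(position, orientation): joint angles nearest the present ones, or None.
- bot.get_obs(): the state.
- bot.read_camera(name): name is "side" or "top"; returns (picture, depth): 420x560x3 uint8, red, green, blue; 420x560 float32, m along the optical axis (not along the pixel's ray), 0 where there is no reading.
- bot.calibration(name): a dict with "mtx" (3x3 intrinsics, pixels), "rvec" (rotation vector, rad) and "tvec" (3), from world to camera coordinates, as OpenCV has them. Camera axes: x right, y down, z forward; pixel columns grow to the right and rows downward; lengths in m; the calibration is good to about 2 mm. A picture is of the moment at which its call begins. calibration takes no time and is no camera call.
A pose or a line that the arm cannot do raises bot.Unreachable and nothing moves.
- bot.finish_job(): hands the job in; it is judged then, once.
The state is a dict: "time": time; "joint_positions": joint angles; "joint_vel": joint speeds; "joint_efforts": joint torques, N m; "eef_pos": TCP position; "eef_rot": TCP orientation; "ft_force": force on the tool from outside, world axes, zero at the start; "moment": the same for the moment, N m; "grip_width": opening from 0.0 (shut) to 1.0 (fully open); "finger_force": force on a finger pad.
Only numpy, scipy, OpenCV 4.12 (cv2) and the standard library are available. Lean on these libraries where they do the work, as an engineer would, in place of code of your own. Each camera call takes 0.05 s, during which the arm holds its last target. There are 200 camera calls.

## Task

Clear the way first: slide the empty steel glue pot over the bench, without lifting it, onto the green parking ring. Then slide the tall teal panel sideways out of the leaning stack, along the backboard and without lifting it, until its end meets the yellow stop block, and push its foot back in so that it leans flat on the backboard. The other panels must stay leaning where they are, and leave everything else on the bench alone.

Things in the scene. Friction and masses are not known exactly. Their poses are not given: they have to be found in the camera images.
- backboard: Fixed plywood backboard, 500 mm long, 84 mm high, leaning back 0.18 rad (top towards -x). Origin: middle of the foot of its front face, at bench level. x points level out of the front face (where the panels stand, away from the robot), y along the board, z up. The stack leans on its -y half; the +y half is the empty bay, ending at a fixed yellow stop block (75 mm in x, 20 in y, 60 high).
- stop_face (a point): Centre of the stop block's face that looks along -y of the backboard to the panels, 225 mm along +y of the backboard's origin, 20 mm in +x of it and 30 mm above the bench.
- teal_panel: Tall teal panel, 190 mm (its y) x 135 (up the slope) x 14 mm, about 0.25 kg, leaning like the backboard. Origin: middle of its lower rear edge, on the bench. z is vertical at the start (the faces slope 0.18 rad from it). It stands second from the backboard, one low panel behind it. As it slides out it tips back and its foot creeps out, up to 50 mm. Home, its origin is 130 mm along the backboard's y, 0 in x.
- panel_end (a point): Middle of the teal panel's 14 mm thick end edge that faces -y, away from the stop, 113 mm above the bench. The panel's top is 135 mm high, all other panels and the backboard are at most 86 mm high, so this edge can be pushed above them.
- white_panel: White laminate panel, 180 mm long, 85 mm wide, 6 mm thick, about 0.07 kg, leaning in the stack; its top is 86 mm above the bench. Origin and axes as for the teal panel. It must stay leaning where it is (tipping back by the 14 mm of the drawn panel is natural).
- ply_panel: Pale wood panel, 180 mm long, 85 mm wide, 6 mm thick, about 0.07 kg, leaning in the stack; its top is 86 mm above the bench. Origin and axes as for the teal panel. It must stay leaning where it is (tipping back by the 14 mm of the drawn panel is natural).
- dark_panel: Dark wood panel, 180 mm long, 85 mm wide, 6 mm thick, about 0.07 kg, leaning in the stack; its top is 86 mm above the bench. Origin and axes as for the teal panel. It must stay leaning where it is (tipping back by the 14 mm of the drawn panel is natural).
- glue_pot: Empty open steel glue pot, round, 100 mm across the rim, 70 mm high, walls 4 mm, floor about 5 mm thick, no handle, about 0.4 kg. Origin: centre of its underside; z up. It stands in the bay before the backboard, in the way of the panel. It can be dragged by its wall from inside or pushed from outside.
- park_ring: Green ring painted flat on the bench, about 130 mm across. Origin: its centre. The pot belongs inside it.
- drill: Teal and black cordless drill standing on its battery, about 190 mm high. Origin: centre of its underside. To be left alone.
- finish_tin: Finish tin, 80 mm across, 110 mm high. Origin: centre of its underside. To be left alone.
- sanding_block: Cork sanding block, 70 x 110 x 35 mm. Origin: centre of its underside. To be left alone.
- tape_measure: Yellow tape measure, 75 x 45 x 70 mm. Origin: centre of its underside. To be left alone.

How it is judged:
On the way, in this order (a step that is already met when the one before it is completed fails the run):
1. the pot stands inside the green ring (horizontal distance between glue_pot and park_ring below 0.015 m and angle between glue_pot's own z axis and vertical below 0.1 rad and linear speed of glue_pot below 0.02 m/s), for 0.2 s.
2. the teal panel is out of the stack with its end at the stop (y of teal_panel in the frame of backboard above 0.122 m and height (world z) of teal_panel below 0.012 m), for 0.2 s.
At the end, for the whole second after the job is handed in: Pot upright, within 15 mm of the ring's centre. Teal panel on the bench, end within 8 mm of the stop, within 0.1 rad of the board's line, foot within 10 mm of the board's, within 0.15 rad of its first slope. Other panels within 30 mm and 0.3 rad of their start. All at rest (all of step 1 and all of step 2 and x of teal_panel in the frame of backboard between -0.012 and 0.01 m and angle between teal_panel's own z axis and vertical below 0.15 rad and angle between the y axis of teal_panel and the y axis of backboard, either way round below 0.1 rad and linear speed of teal_panel below 0.02 m/s and angle between each of white_panel, ply_panel, dark_panel's own z axis and vertical below 0.3 rad and distance of each of white_panel, ply_panel, dark_panel from where it was at the start of the episode below 0.03 m); the robot touches nothing.
It fails at once if the pot is lifted more than 12 mm or tipped more than 0.35 rad (height (world z) of glue_pot above 0.012 m or angle between glue_pot's own z axis and vertical above 0.35 rad).
It fails at once if the teal panel is lifted more than 20 mm or tipped more than 0.7 rad (height (world z) of teal_panel above 0.02 m or angle between teal_panel's own z axis and vertical above 0.7 rad).
It fails at once if another panel topples (0.45 rad) or is dragged more than 35 mm (angle between any of white_panel, ply_panel, dark_panel's own z axis and vertical above 0.45 rad or distance of any of white_panel, ply_panel, dark_panel from where it was at the start of the episode above 0.035 m).
It fails at once if the drill, tin, sanding block or tape measure is moved more than 25 mm (distance of any of drill, finish_tin, sanding_block, tape_measure from where it was at the start of the episode above 0.025 m).
It also fails if it takes over 72 s, if anything falls off the work surface, if the arm or the gripper's body presses on something with over 40 N, if the wrist force passes 120 N, or if a joint passes its speed limit or range.

## Working session

There is one attempt and no reset: what is moved stays moved. The work goes in short steps, each a Python script; the robot and the scene stay as the last script left them, time stands still between calls to the robot, and variables do not carry over. Pictures are saved under pics/ and viewed, at most 10 in all, crops included, and the job is handed in when it is done.

```bash
mkdir -p pics; cat > h.py <<'E'
import numpy as np, cv2
from plant import bot
from scipy.spatial.transform import Rotation as R
def cam(n):
    c=bot.calibration(n); return np.array(c["mtx"]),R.from_rotvec(np.ravel(c["rvec"])).as_matrix(),np.ravel(c["tvec"])
def cloud(n,d):
    K,r,t=cam(n); v,u=np.mgrid[:d.shape[0],:d.shape[1]]
    p=np.stack([(u-K[0,2])/K[0,0]*d,(v-K[1,2])/K[1,1]*d,d],-1)
    return (p-t)@r
def shot(n,name=None):
    im,d=bot.read_camera(n)
    if name: cv2.imwrite("pics/"+name,im[:,:,::-1])
    return im,d,cloud(n,d)
E
python3 - <<'E'
from h import *
for n in("top","side"):
    im,d,P=shot(n,n+"0.png"); np.savez(n+"0.npz",im=im,d=d,P=P)
    K,r,t=cam(n); print(n,-r.T@t, r[2],K[0,0])
o=bot.get_obs();print(o["time"],o["eef_pos"],o["eef_rot"],bot.tcp_to_tips)
E
```

```text
top [0.37302396 0.03282548 1.55403974] [ 0.16965867  0.02282102 -0.98523862] 528.687814562198
side [0.05883466 0.79338028 0.75860386] [ 0.46855956 -0.65294816 -0.59507196] 467.4721001288579
0.1 [ 0.21203408 -0.48009033  0.4042006 ] [ 9.78462361e-01  2.06424540e-01 -3.57254374e-05 -5.62265905e-04] 0.1734
```

View pics/top0.png

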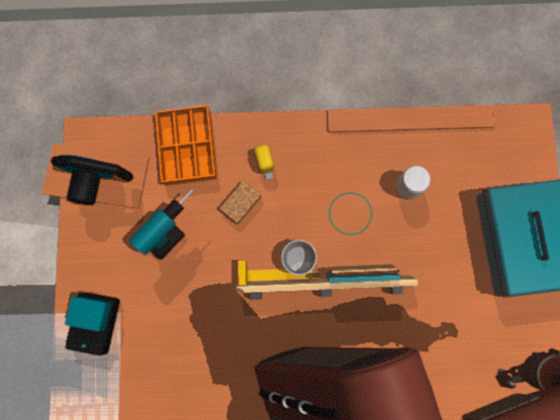

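View pics/side0.png

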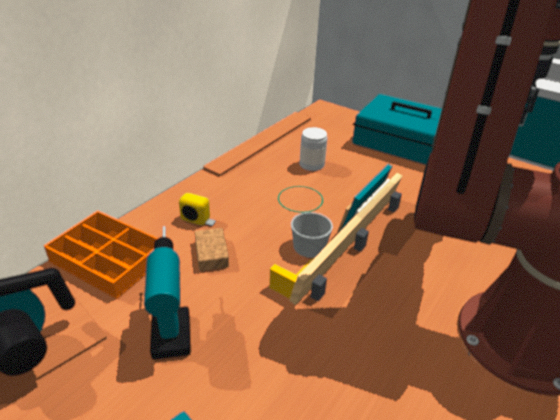

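The top view shows up = +x and left = +y. The board runs along row ~285 (cols 240–415), with the stop at (242,272), the pot at (298,257), the ring at (350,213), and the teal panel at cols 328–400. The side view agrees.

```bash
python3 - <<'E'
from h import *
z=np.load("top0.npz"); im,P=z["im"],z["P"]; hsv=cv2.cvtColor(im,cv2.COLOR_RGB2HSV)
H,S,V=[hsv[...,i].astype(int) for i in range(3)]
def box(r0,r1,c0,c1):
    m=np.zeros(H.shape,bool); m[r0:r1,c0:c1]=1; return m
X,Y,Z=P[...,0],P[...,1],P[...,2]
ring=box(185,240,320,380)&(H>40)&(H<95)&(S>60)
def circ(m):
    A=np.c_[X[m],Y[m],np.ones(m.sum())]; s=np.linalg.lstsq(A,X[m]**2+Y[m]**2,rcond=None)[0]
    c=s[:2]/2; return c,np.sqrt(s[2]+c@c),m.sum(),Z[m].mean()
print("ring",circ(ring))
m=box(230,285,270,325)&(Z>0.063)&(Z<0.078)&(S<90)
print("pot rim",circ(m))
yel=box(250,300,225,330)&(H>20)&(H<33)&(S>150)
print("yellow Z",[ (c,np.round(P[272,c],3).tolist()) for c in range(236,330,8)])
m=yel&(Z>.05)&(Z<.07); m[:,250:]=0
print("stop",X[m].min(),X[m].max(),Y[m].min(),Y[m].max(),Z[m].mean())
teal=box(255,300,318,415)&(H>85)&(H<110)&(S>90)
for lo,hi in((.125,.145),(.09,.125),(.0,.09)):
    m=teal&(Z>lo)&(Z<hi)
    if m.sum()>5: i=np.argsort(Y[m]); print("teal",lo,m.sum(),P[m][i[0]],P[m][i[-1]])
m=box(265,300,230,425)&(Z>.076)&(Z<.092)
for y in np.arange(-.2,.32,.04):
    k=m&(abs(Y-y)<.01); print(round(y,2),k.sum(),*(np.round(np.percentile(X[k],[0,10,50,90,100]),3) if k.any() else []))
for c in (375,):
    for r in range(255,298,2): print(r,np.round(P[r,c],3),im[r,c])
w=cv2.resize(im[170:320,210:430],None,fx=3.6,fy=3.6,interpolation=cv2.INTER_CUBIC); cv2.imwrite("pics/c.png",w[:,:,::-1])
E
```

```text
ring (array([ 0.62366151, -0.12737328]), np.float64(0.06203044672676599), np.int64(47), np.float64(0.0018692534112214575))
pot rim (array([0.49094722, 0.02972236]), np.float64(0.04701277290830808), np.int64(176), np.float64(0.06982103408173625))
yellow Z [(236, [0.458, 0.213, 0.003]), (244, [0.454, 0.184, 0.057]), (252, [0.456, 0.166, 0.005]), (260, [0.456, 0.142, 0.003]), (268, [0.456, 0.119, -0.002]), (276, [0.455, 0.096, -0.0]), (284, [0.455, 0.073, -0.003]), (292, [0.451, 0.048, 0.06]), (300, [0.452, 0.026, 0.022]), (308, [0.449, 0.004, 0.066]), (316, [0.452, -0.021, -0.001]), (324, [0.452, -0.044, -0.002])]
stop 0.4205333824227572 0.48529371176622155 0.18117939457961063 0.20090573080076865 0.059877199786900266
teal 0.125 332 [ 0.42471441 -0.23588466  0.13225316] [ 0.42343526 -0.0499204   0.13836716]
teal 0.09 18 [ 0.43336581 -0.21920188  0.12455935] [ 0.43202248 -0.05119732  0.12145091]
-0.2 80 0.406 0.408 0.419 0.452 0.455
-0.16 76 0.404 0.406 0.418 0.45 0.453
-0.12 77 0.402 0.405 0.416 0.45 0.454
-0.08 82 0.403 0.406 0.438 0.45 0.453
-0.04 58 0.401 0.403 0.409 0.418 0.439
0.0 
[... 421 characters left out ...]
190 112  68]
265 [ 0.468 -0.192  0.008] [128  87  61]
267 [ 0.46  -0.186  0.046] [102  72  50]
269 [0.373 0.033 1.554] [192 142  94]
271 [ 0.447 -0.18   0.088] [119  82  54]
273 [ 0.442 -0.181  0.081] [66 50 46]
275 [ 0.435 -0.175  0.117] [46 64 68]
277 [ 0.429 -0.172  0.139] [ 56 127 135]
279 [ 0.423 -0.172  0.136] [ 49 128 133]
281 [ 0.418 -0.172  0.136] [150 154 132]
283 [ 0.414 -0.179  0.082] [208 164 114]
285 [ 0.409 -0.179  0.082] [190 153 107]
287 [ 0.404 -0.179  0.08 ] [176 121  83]
289 [ 0.4   -0.191 -0.004] [172 103  61]
291 [ 0.394 -0.19   0.   ] [170 102  65]
293 [ 0.388 -0.19  -0.002] [171  99  60]
295 [ 0.382 -0.19  -0.005] [175 102  66]
297 [ 0.377 -0.188  0.004] [102  63  42]
```

View pics/c.png

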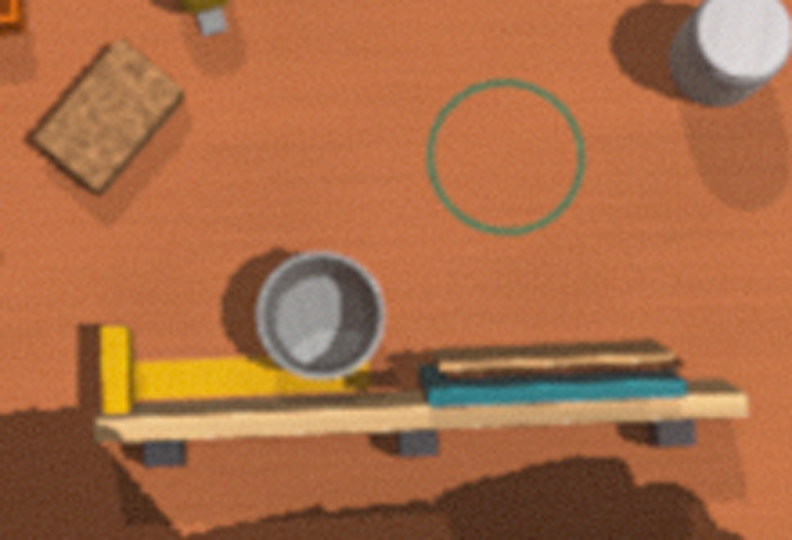

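```bash
cat >> h.py <<'E'
def ori(yax,zax=(0,0,-1)):
    z=np.array(zax,float); z/=np.linalg.norm(z); y=np.array(yax,float); y-=z*(y@z); y/=np.linalg.norm(y)
    return R.from_matrix(np.c_[np.cross(y,z),y,z])
def best(p,yax,zax=(0,0,-1)):
    "of the two half-turn alternatives, the one with the smaller last joint change"
    q0=np.array(bot.get_obs()["joint_positions"]); c=[]
    for s in(1,-1):
        o=ori(s*np.array(yax),zax).as_quat(); j=bot.inverse_kinematics(p,o)
        if j is not None: c.append((np.abs(np.array(j)-q0).max(),tuple(o)))
    return list(min(c)[1])
def pot(P,im,r):
    X,Y,Z=np.moveaxis(P,-1,0); S=cv2.cvtColor(im,cv2.COLOR_RGB2HSV)[...,1]
    m=(Z>.063)&(Z<.078)&(S<90)&(abs(X-r[0])<.065)&(abs(Y-r[1])<.065)
    s=np.linalg.lstsq(np.c_[X[m],Y[m],np.ones(m.sum())],X[m]**2+Y[m]**2,rcond=None)[0]
    c=s[:2]/2; return c,np.sqrt(s[2]+c@c),m.sum()
E
python3 - <<'E'
from h import *
p=np.array([.491,.0297]); g=np.array([.6237,-.1274]); d=(g-p)/np.linalg.norm(g-p)
w=p+.048*d; L=bot.tcp_to_tips
T=lambda xy,z:[*xy,z+L]
o=best(T(w,.12),[*d,0]); 
bot.goto(T(w,.13),o); print(bot.movel(T(w,.035),v=.12,max_force=15))
bot.gripper_close(25); ob=bot.get_obs(); print(ob["grip_width"],ob["finger_force"],ob["ft_force"],ob["time"])
bot.movel(T(w+g-p,.035),v=.07)
ob=bot.get_obs(); print(ob["eef_pos"],ob["ft_force"],ob["time"])
bot.let_go(); bot.movel(T(w+g-p,.14),v=.15)
q=np.array([.42,-.143,.135]); bot.goto([.40,-.143,.24+L],best([.40,-.143,.24+L],[1,0,0]))
im,d,P=shot("top","t1.png"); print(pot(P,im,g),bot.get_obs()["time"])
E
```

```text
False
0.10083752382911844 23.634254483040422 [-2.01903984  1.08478339  7.31700621] 3.7917
[ 0.65373775 -0.16279163  0.20852014] [-4.38375433  5.71201927  9.39547702] 6.8833
(array([ 0.62455548, -0.12690683]), np.float64(0.04700911845299609), np.int64(182)) 9.575
```

View pics/t1.png

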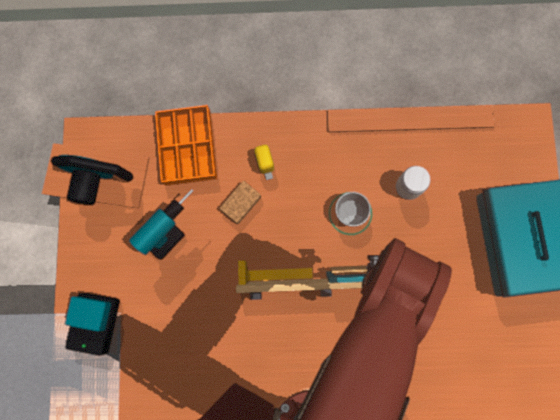

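The pot sits in the ring at pixel (352,211), about 1 mm off centre. Next I'll pinch the panel's top and draw it out.

```bash
python3 - <<'E'
from h import *
L=bot.tcp_to_tips; a=.18; b=.019
u=np.array([-b,1,0]); n0=np.array([1,b,0]); up=-np.sin(a)*n0+np.array([0,0,np.cos(a)]); nf=np.cos(a)*n0+np.array([0,0,np.sin(a)])
top=np.array([.424,-.143,.134])
tcp=lambda depth,off=np.zeros(3): list(top-depth*up+L*up+off)
o=best(tcp(-.05),nf,-up)
bot.goto(tcp(-.05),o); print(bot.movel(tcp(.036),v=.1,max_force=10))
bot.gripper_close(30); ob=bot.get_obs(); print(ob["grip_width"],ob["finger_force"],ob["ft_force"],ob["time"])
for s in(.05,.12,.2):
    print(bot.movel(tcp(.036,s*u),v=.05,max_force=30)); ob=bot.get_obs(); print(np.round(ob["eef_pos"],4),np.round(ob["ft_force"],1),ob["time"])
im,d,P=shot("side","s2.png"); shot("top","t2.png")
E
```

```text
False
0.15864016216791468 31.670998334884644 [0.63870202 1.02113426 2.04237963] 11.65
False
[ 0.3987 -0.0932  0.2693] [ 1.4 -2.   6.1] 12.8
False
[ 0.3973 -0.0236  0.2694] [ 1.  -4.6  7.1] 14.35
False
[0.3956 0.0561 0.2694] [-0.5 -7.5 10.8] 16.1
```

View pics/s2.png

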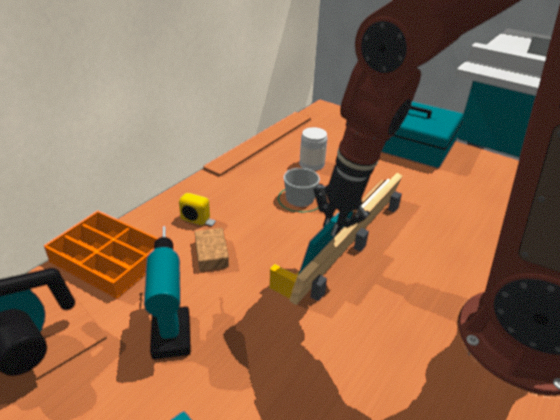

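The panel is clear of the low panel and still leaning, with its leading edge at about (305,262) and the stop at (285,282). Next: seat it on the board, then move to the stop.

```bash
python3 - <<'E'
from h import *
u=np.array([-.019,1,0]); n0=np.array([1,.019,0])
def rep(t,r): ob=bot.get_obs(); print(t,r,np.round(ob["eef_pos"],4),np.round(ob["ft_force"],1),round(ob["time"],2))
p=np.array(bot.get_obs()["eef_pos"])
r=bot.movel(list(p+.018*u),v=.03,max_force=12); rep("y",r)
p=np.array(bot.get_obs()["eef_pos"]); r=bot.movel(list(p-.008*n0),v=.02,max_force=8); rep("x",r)
p=np.array(bot.get_obs()["eef_pos"]); r=bot.movel(list(p+.016*u),v=.02,max_force=8); rep("stop",r)
q=np.array(bot.get_obs()["eef_rot"]); up=-R.from_quat(q).as_matrix()[:,2]
bot.let_go(); p=np.array(bot.get_obs()["eef_pos"]); bot.movel(list(p+.1*up),v=.12)
p=p+.1*up; bot.goto([.35,-.25,.42],list(q)); bot.wait(.3)
for n in("top","side"):
    im,d,P=shot(n,n+"3.png"); np.savez(n+"3.npz",im=im,d=d,P=P)
im,P=np.load("top3.npz")["im"],np.load("top3.npz")["P"]
h=cv2.cvtColor(im,cv2.COLOR_RGB2HSV); X,Y,Z=np.moveaxis(P,-1,0)
t=(h[...,0]>85)&(h[...,0]<110)&(h[...,1]>90)&(X>.38)&(X<.5)&(Y>-.1)&(Y<.22)
for lo,hi in((.125,.145),(.09,.125),(.05,.09),(0,.05)):
    m=t&(Z>lo)&(Z<hi)
    if m.sum()>5: print(lo,m.sum(),np.round([X[m].min(),np.median(X[m]),X[m].max(),Y[m].min(),Y[m].max()],4))
for y in (.02,.05,.09,.13,.16):
    for lo,hi in((.125,.145),(.09,.12),(.02,.08)):
        m=(abs(Y-y)<.012)&(Z>lo)&(Z<hi)&(X>.38)&(X<.52)
        if m.any(): print(y,lo,m.sum(),np.round(np.percentile(X[m],[0,50,100]),3))
print(bot.get_obs()["time"])
a=cv2.resize(im[225:310,225:425],(800,340),interpolation=cv2.INTER_CUBIC); s=np.load("side3.npz")["im"][160:310,250:430]
cv2.imwrite("pics/c3.png",np.vstack([a,np.pad(cv2.resize(s,(312,260)),((0,0),(0,488),(0,0)))])[:,:,::-1])
E
```

```text
y False [0.3949 0.074  0.2694] [-0.7 -4.7  8. ] 16.93
x True [0.3924 0.0742 0.2694] [-2.1  1.3  1.6] 17.21
stop True [0.3923 0.0865 0.2694] [ 0.1 -3.   3.1] 17.84
0.125 220 [ 0.4064  0.4141  0.4212 -0.0049  0.1766]
0.09 55 [0.4203 0.4235 0.4289 0.0732 0.1757]
0.05 42 [0.4276 0.433  0.4371 0.0569 0.1752]
0 30 [0.437  0.4406 0.4435 0.0318 0.1754]
0.02 0.125 50 [0.407 0.414 0.423]
0.02 0.09 18 [0.423 0.426 0.43 ]
0.02 0.02 34 [0.4   0.439 0.446]
0.05 0.125 53 [0.407 0.413 0.421]
0.05 0.09 15 [0.423 0.427 0.43 ]
0.05 0.02 40 [0.401 0.437 0.444]
0.09 0.125 54 [0.406 0.413 0.422]
0.09 0.09 19 [0.422 0.425 0.428]
0.09 0.02 44 [0.399 0.435 0.445]
0.13 0.125 52 [0.406 0.413 0.42 ]
0.13 0.09 18 [0.423 0.425 0.426]
0.13 0.02 50 [0.381 0.433 0.443]
0.16 0.125 53 [0.405 0.412 0.418]
0.16 0.09 22 [0.421 0.424 0.427]
0.16 0.02 96 [0.381 0.396 0.444]
21.2
```

View pics/c3.png

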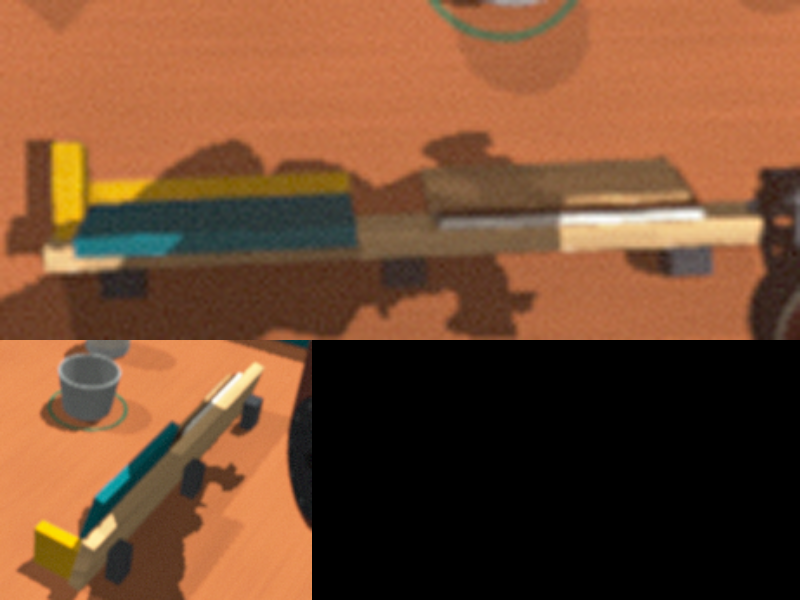

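The teal panel is at the stop (crop 75–355) and the other panels still lean. Next I'll check how far the foot is out.

```bash
python3 - <<'E'
from h import *
z=np.load("top3.npz"); im,P=z["im"],z["P"]; h=cv2.cvtColor(im,cv2.COLOR_RGB2HSV); X,Y,Z=np.moveaxis(P,-1,0)
m=(h[...,0]>80)&(h[...,0]<115)&(h[...,1]>70)&(Y>.0)&(Y<.17)&(X>.4)&(X<.46)&(Z>.01)&(Z<.115)
xb=X[m]+.019*(Y[m]+.044)
k=np.polyfit(Z[m],xb,1); r=xb-np.polyval(k,Z[m]); g=abs(r)<.004; k=np.polyfit(Z[m][g],xb[g],1); print("teal front face slope,foot x",k,g.sum(),"expect -0.18, .447")
c=np.linalg.lstsq(np.c_[Y[m],Z[m],np.ones(m.sum())],X[m],rcond=None)[0]; print("yaw",c)
# bottom front visible edge, on bench plane
m=(h[...,0]>20)&(h[...,0]<33)&(h[...,1]>150)&(Y>.0)&(Y<.165)&(X>.42)&(X<.5)&(abs(Z)<.01)
for y in(.02,.06,.1,.14):
    q=m&(abs(Y-y)<.01); print(y,q.sum(), np.round(np.percentile(X[q],[2,98]),4) if q.any() else "")
z0=np.load("top0.npz");im,P=z0["im"],z0["P"];h=cv2.cvtColor(im,cv2.COLOR_RGB2HSV); X,Y,Z=np.moveaxis(P,-1,0)
for y in(.1,.14):
    q=(h[...,0]>20)&(h[...,0]<33)&(h[...,1]>150)&(abs(Y-y)<.01)&(X>.4)&(X<.5)&(abs(Z)<.01); print("before",y,np.round(np.percentile(X[q],[2,98]),4))
E
```

```text
teal front face slope,foot x [-0.2239263   0.45195327] 223 expect -0.18, .447
yaw [-0.01933001 -0.22390497  0.45115302]
0.02 16 [0.4513 0.4623]
0.06 16 [0.4513 0.4621]
0.1 18 [0.4519 0.4609]
0.14 23 [0.4502 0.4592]
before 0.1 [0.4374 0.461 ]
before 0.14 [0.4356 0.4589]
```

Foot is about 5 mm out; push it in, guarded, with the tool tilted to clear the panel's top.

```bash
cat > push.py <<'E'
from h import *
L=bot.tcp_to_tips; t=.45; zax=np.array([-np.sin(t),0,-np.cos(t)])
T=lambda x,z:list(np.array([x,.086,z])-L*zax)
bot.gripper_close(30); o=best(T(.50,.2),[-.019,1,0],zax)
bot.goto(T(.505,.2),o); print(bot.movel(T(.505,.02),v=.12,max_force=10))
def rep(s,r): ob=bot.get_obs(); print(s,r,np.round(np.array(ob["eef_pos"])+L*zax,4),np.round(ob["ft_force"],1),round(ob["time"],2))
rep("start",0)
r=bot.movel(T(.446,.02),v=.02,max_force=7); rep("push",r)
bot.movel(T(.505,.02),v=.08); bot.movel(T(.505,.2),v=.15)
bot.goto([.35,-.25,.42],list(R.from_quat(ori([1,0,0]).as_quat()).as_quat())); bot.wait(.3)
im,d,P=shot("top","t4.png"); print("pot",pot(P,im,(.6237,-.1274)))
h=cv2.cvtColor(im,cv2.COLOR_RGB2HSV); X,Y,Z=np.moveaxis(P,-1,0)
b=(h[...,0]>80)&(h[...,0]<115)&(h[...,1]>70)&(X>.39)&(X<.47)&(Y>-.03)&(Y<.2)
m=b&(Y>0)&(Y<.17)&(Z>.01)&(Z<.115)
print("slope",np.linalg.lstsq(np.c_[Y[m]+.044,Z[m],np.ones(m.sum())],X[m],rcond=None)[0],m.sum())
m=b&(Z>.1); print("y",Y[m].min(),Y[m].max(),bot.get_obs()["time"])
cv2.imwrite("pics/c4.png",cv2.resize(im[180:320,205:430],(800,498),interpolation=cv2.INTER_CUBIC)[:,:,::-1])
E
python3 push.py
```

```text
False
start 0 [0.5053 0.086  0.0206] [-0.7  0.3  0.5] 24.98
push True [0.4488 0.086  0.02  ] [2.4 0.7 3. ] 27.59
pot (array([ 0.62459461, -0.12684239]), np.float64(0.04698520080561291), np.int64(170))
slope [-0.01998874 -0.18002356  0.44821785] 167
y -0.005197124688879482 0.1793933725131146 31.5583
```

View pics/c4.png

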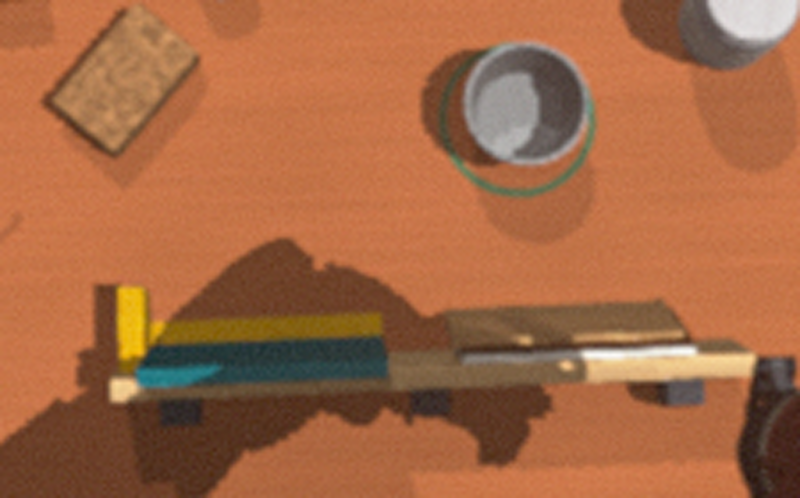

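The teal panel (crop 140–385) lies flat at a slope of 0.180 with its end at the stop. The pot is in the ring and the other panels still lean, so I'm handing in.

```bash
python3 -c "
from plant import bot
print(bot.finish_job())"
```

```text
the job is handed in; nothing more can be done
None
```

I handed the job in; no verdict was returned. By my last camera measurements the pot is about 1 mm off the ring's centre, the teal panel's end is at the stop with its foot in and its slope at 0.180 rad, and the other panels are still leaning in place.

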